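Bolt the coffee sample box shut

TASK

Lock the blue sample box: press its red spring catch fully down with one fingertip and, keeping it down all the way, push the yellow tab of the bolt with the other fingertip until the bolt is fully home in the brass keeper. Only then let the catch spring back up, and move clear. Push and press only: grasp nothing, and leave the jar, the bowl and the glass where they stand.

Things in the scene. Friction and masses are not known exactly. Their poses are not given: they have to be found in the camera images.
- box: Blue sample box with a grey lid, 244 mm (x) by 304 mm (y), lid top 90 mm above the table; fixed. Origin: centre of its underside, z up. Bolt and catch lie on the lid, lengthwise along box y; the bolt shoots towards box +y. The catch lies 56 mm from the bolt, centre to centre, on the box -x side (towards the robot).
- bolt_push (a point): Push point: on the rear (box -y) face of the bolt's yellow upright tab, mid-width, 140 mm above the table; moves with the bolt; axes as the box. Tab 26 mm wide (box x), 8 mm thick, top 12 mm above this point. The bolt's bar (12 mm thick, top 112 mm above the table) runs along box y under and behind it; behind the tab 68 mm are free up to a guide (top 116 mm). Sliding takes about 2 N.
- catch_bar: Red catch bar, 28 mm wide (box x), 86 mm long (box y). Origin: centre of its top face, 134 mm above the table when up, 124 mm fully down; axes as the box. It lies 3 mm to box -y of bolt_push (bolt at 0). Top of its dark housing: 120 mm above the table. Its spring lets it move straight down 10 mm to a stop: 2.5 N to start, 4.5 N at the stop. The bolt is free only while it is over 5 mm down. A fingertip can slide along it.
- keeper (a point): Centre of the mouth of the brass keeper on the lid, 106 mm above the table, 117 mm towards box +y from bolt_push at bolt value 0; the bolt's nose goes in here. Axes as the box.
- bolt (a joint): Slide of the bolt, m: 0 fully drawn, 0.037 fully home (hard stop), growing towards box +y. It starts between 0 and 0.006. With the catch up, teeth on the catch stop it at about 0.008, again at about 0.017 and 0.026 if the catch is let up on the way, and lock it once it is home.
- jar_mid (a point): Amber jar with a wooden lid, 48 mm across and 70 mm tall, standing on the box lid behind the bolt (box +x side); point at its centre half-way up. Leave alone.
- bowl_mid (a point): Dark cupping bowl, 90 mm across and 60 mm tall, on the table beside the box (box -y side); point at its centre half-way up. Leave alone.
- glass_mid (a point): Clear tasting glass, 72 mm across and 85 mm tall, on the table beside the box (box +y side); point at its centre half-way up. Leave alone.

How it is judged:
On the way, in this order (a step that is already met when the one before it is completed fails the run):
1. the catch is pressed down by a finger (over 6 mm) before the bolt is pushed on (height (world z) of catch_bar below 0.128 m and contact force between the fingers and catch_bar above 0.5 N and value of joint bolt below 0.012 m), for 0.1 s.
2. the bolt is home while a finger still holds the catch down (value of joint bolt above 0.0345 m and height (world z) of catch_bar below 0.1285 m and contact force between the fingers and catch_bar above 0.5 N), for 0.1 s.
At the end, for the whole second after the job is handed in: The bolt is home (over 33.5 mm of its 37 mm), at rest, and the catch has sprung back up (within 2 mm of its top); the jar, bowl and glass are within 20 mm of where they stood (value of joint bolt above 0.0335 m and height (world z) of catch_bar above 0.132 m and velocity of joint bolt between -0.005 and 0.005 m/s and not (distance of jar_mid from where it was at the start of the episode above 0.02 m) and not (distance of bowl_mid from where it was at the start of the episode above 0.02 m) and not (distance of glass_mid from where it was at the start of the episode above 0.02 m)); the robot touches nothing.
It fails at once if the catch is let up while the bolt is between its two ends (value of joint bolt between 0.011 and 0.031 m and height (world z) of catch_bar above 0.1295 m).
It fails at once if a bystander is moved over 20 mm, lifted or tipped (distance of any of jar_mid, bowl_mid, glass_mid from where it was at the start of the episode above 0.02 m or angle between any of jar_mid, bowl_mid, glass_mid's own z axis and vertical above 0.3 rad).
It also fails if it takes over 35 s, if anything falls off the work surface, if the arm or the gripper's body presses on something with over 40 N, if the wrist force passes 120 N, or if a joint passes its speed limit or range.

ROBOT

A 6-joint arm with a two-finger parallel gripper is mounted at the origin on the work surface. World frame = base frame: x ahead of the robot, y to its left, z up, the work surface at z = 0. Lengths are in m, angles in rad, forces in N, time in s.
With the tool pointing down it reaches from about 0.35 to 0.975 m from the base axis. Payload 7.1 kg.
Tool frame: the origin (TCP) lies midway between the tips of the shut fingers; the grasp point (between the pads) lies 19 mm behind it; z points along the fingers, x is the direction in which the jaws open and shut, and the axes are right-handed (so a half turn about z gives the same grasp; the last joint's range is limited). The gripper opens to 88 mm and grips with 3 to 60 N. Pads are 20 mm wide; open, the fingers measure 115 mm over their backs; the gripper's body (75 mm by 178 mm) begins 61 mm behind the grasp point.
Start: joints at [1.24, 0.423, 1.63, -0, 1.089, -0.019], TCP at [0.192, 0.595, 0.223] pointing down, gripper open.
Joint ranges: [-3, 3], [-0.9, 2.11], [0.09, 2.58], [-1.31, 4.45], [0.11, 2.69], [-2.54, 2.54]. Speed limits (rad/s): [2.39, 2.39, 3.01, 3.14, 3.14, 3.14].

INTERFACE

Orientations are given as a unit quaternion [w, x, y, z].
In Python, from station import move_pose, movel, movej, command_gripper, wait, inverse_kinematics, read_camera, camera_info, MotionError, job_done, get_time, get_joint_pos, get_qvel, get_effort, get_tcp_pos, get_ee_rot, get_ft_force, get_ft_torque, get_grip_width gives the robot as it stands. Calls block until the motion is done:
- move_pose(position, orientation): joint-space move of the TCP to a pose.
- movel(position, frame=None, v=0.15, until_force=None): straight line of the TCP; frame=None keeps the orientation; v is the mean speed in m/s. With until_force (N) it stops when the force on the tool has changed by that much, and returns True; else False.
- movej(angles): joint-space move.
- command_gripper(opening): opening from 0.0 (shut) to 1.0 (fully open); the grip force is fixed at half the most; returns when the fingers have stopped.
- wait(seconds).
- inverse_kinematics(position, orientation): joint angles nearest the present ones, or None.
- read_camera(name): name is "scene" or "top" or "wrist"; returns the picture (420x560x3 uint8, red, green, blue); there is no depth.
- camera_info(name): a dict with "intrinsics" (3x3 intrinsics, pixels), "T" (4x4, takes a point from camera to world coordinates); the wrist camera has in their place "tool_from_camera" (4x4, takes a point from camera to tool coordinates, whose origin is the TCP and whose axes are the tool frame's). Camera axes: x right, y up, looking along -z (the intrinsics and any distortion apply to the point x, -y, -z); pixel columns grow to the right and rows downward; lengths in m; the calibration is good to about 2 mm. A picture is of the moment at which its call begins: read the wrist's pose just before it. camera_info takes no time and is no camera call.
A pose or a line that the arm cannot do raises MotionError and nothing moves.
- job_done(): hands the job in, once; it reports no verdict.
Readings, each from a call of its own:
- get_time(): time.
- get_joint_pos(): joint angles.
- get_qvel(): joint speeds.
- get_effort(): joint torques, N m.
- get_tcp_pos(): TCP position.
- get_ee_rot(): TCP orientation.
- get_ft_force(): force on the tool from outside, world axes, zero at the start.
- get_ft_torque(): the same for the moment, N m.
- get_grip_width(): opening from 0.0 (shut) to 1.0 (fully open).
Only numpy, scipy, OpenCV 4.12 (cv2) and the standard library are available. Lean on these libraries where they do the work, as an engineer would, in place of code of your own. Each camera call takes 0.05 s, during which the arm holds its last target.

## Working session

There is one attempt and no reset: what is moved stays moved. The work goes in short steps, each a Python script; the robot and the scene stay as the last script left them, time stands still between calls to the robot, and variables do not carry over. Pictures are saved under pics/ and viewed, and the job is handed in when it is done.

```bash
ls; mkdir -p pics
python3 - <<'E'
from station import *
import cv2
for n in ["scene","top"]:
    cv2.imwrite(f"pics/{n}0.png",read_camera(n)[:,:,::-1])
    i=camera_info(n);print(n,i)
print(camera_info("wrist"))
print(get_time(),get_tcp_pos(),get_ee_rot(),get_grip_width())
E
```

```text
pics
scene {'intrinsics': array([[384.17099562,   0.        , 271.73219595],
       [  0.        , 384.17099562, 214.68917491],
       [  0.        ,   0.        ,   1.        ]]), 'T': array([[ 0.58122117, -0.57063534,  0.58013556,  1.03966172],
       [ 0.81347249,  0.42591191, -0.39605751, -0.28529437],
       [-0.02108224,  0.70212133,  0.71174517,  0.65407051],
       [ 0.        ,  0.        ,  0.        ,  1.        ]])}
top {'intrinsics': array([[400.62404614,   0.        , 282.21678637],
       [  0.        , 400.62404614, 206.88804075],
       [  0.        ,   0.        ,   1.        ]]), 'T': array([[ 0.01966629,  0.99294437, -0.11693897,  0.48186699],
       [-0.99971145,  0.02114302,  0.01140106,  0.03109482],
       [ 0.01379306,  0.11668101,  0.99307366,  0.95377703],
       [ 0.        ,  0.        ,  0.        ,  1.        ]])}
{'intrinsics': array([[320.41798967,   0.        , 280.60156683],
       [  0.        , 320.41798967, 212.77348564],
       [  0.        ,   0.        ,   1.        ]]), 'tool_from_camera': array([[ 9.99999890e-01,  1.75581666e-04,  4.34313836e-04,
        -1.67389152e-03],
       [ 2.75681099e-04, -9.70139092e-01, -2.42549101e-01,
        -6.65855430e-02],
       [ 3.78757655e-04,  2.42549194e-01, -9.70139034e-01,
        -1.61718983e-01],
       [ 0.00000000e+00,  0.00000000e+00,  0.00000000e+00,
         1.00000000e+00]])}
0.1 [0.1915578  0.59439101 0.22200838] [ 3.97633994e-04  8.08329031e-01  5.88730604e-01 -5.42546028e-04] 0.9983072091481653
```

View pics/scene0.png

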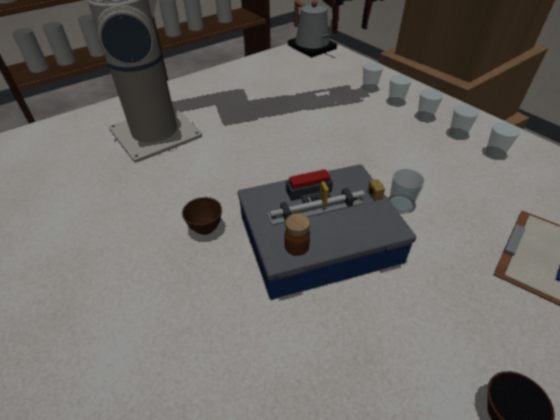

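View pics/top0.png

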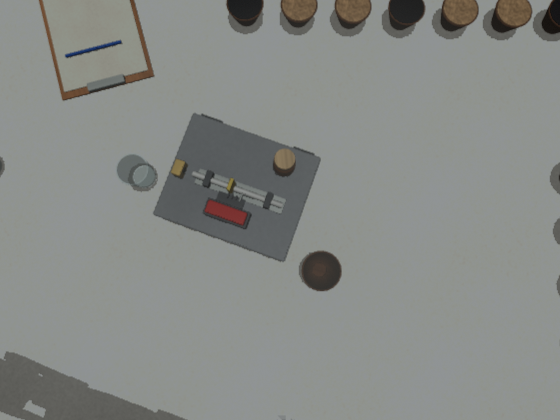

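The scene picture shows the box, catch, bolt and bystanders. In the top picture the lid corners are at about (195,116), (319,157), (283,258), (155,211), the red bar at about (227,212), the yellow tab at (231,185), the keeper at (179,168), the jar at (284,160), the bowl at (321,271) and the glass at (142,176). I'll enlarge these next.

Run:
```python
import cv2
a=cv2.imread("pics/top0.png")[105:275,145:330]
cv2.imwrite("pics/top0c.png",cv2.resize(a[40:140,10:160],None,fx=5,fy=5,interpolation=cv2.INTER_CUBIC))
a=cv2.imread("pics/scene0.png")[160:270,230:390]
cv2.imwrite("pics/scene0c.png",cv2.resize(a,None,fx=5,fy=5,interpolation=cv2.INTER_CUBIC))
```

```text
(no output)
```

View pics/top0c.png

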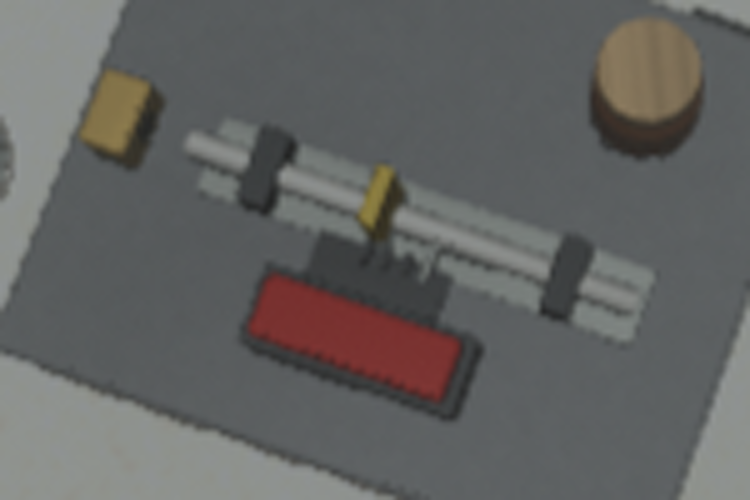

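View pics/scene0c.png

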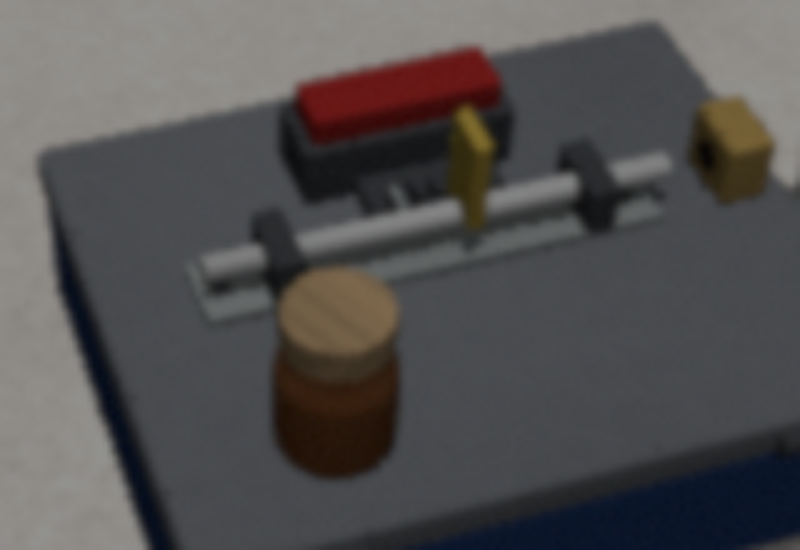

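The crops show the red bar's top face clearly (top crop corners about (270,270), (465,340), (440,405), (247,330)), the yellow tab at about (378,200) and the keeper. I'll triangulate with both cameras.

```bash
cat > h.py <<'E'
import numpy as np
from station import *
def ray(K,T,u,v):
    d=np.array([(u-K[0,2])/K[0,0],-(v-K[1,2])/K[1,1],-1.0])
    return T[:3,3],T[:3,:3]@d
def onz(K,T,u,v,z):
    o,d=ray(K,T,u,v); return o+d*(z-o[2])/d[2]
def cam(n):
    i=camera_info(n); return i["intrinsics"],i["T"]
E
python3 - <<'E'
from h import *
K,T=cam("top")
tc=lambda u,v,z:onz(K,T,155+u/5,145+v/5,z)
c=[tc(*p,.134) for p in[(270,270),(465,340),(440,405),(247,330)]]
m=np.mean(c,0);yd=(c[0]+c[3]-c[1]-c[2])/2
print("top bar",m,np.linalg.norm(yd),np.degrees(np.arctan2(yd[1],yd[0])),np.linalg.norm((c[0]+c[1]-c[2]-c[3])/2))
L=[onz(K,T,*p,.09) for p in[(195,116),(319,157),(283,258),(155,211)]]
print("lid",np.round(L,3),np.mean(L,0)); e=L[0]+L[3]-L[1]-L[2];print(np.degrees(np.arctan2(e[1],e[0])),np.linalg.norm(e)/2)
print("keeper top? ",tc(122,100,.118),"tab top",tc(384,170,.152),tc(370,235,.152))
for n,p,z in [("jar",(650,70),.16)]: print(n,tc(*p,z))
print("bowl",onz(K,T,321,270,.06),"glass",onz(K,T,142,177,.085))
K,T=cam("scene")
sc=lambda u,v,z:onz(K,T,230+u/5,160+v/5,z)
c=[sc(*p,.134) for p in[(483,50),(297,88),(318,136),(501,95)]]
m=np.mean(c,0);yd=(c[0]+c[3]-c[1]-c[2])/2
print("scene bar",m,np.linalg.norm(yd),np.degrees(np.arctan2(yd[1],yd[0])))
print("tab top",sc(460,108,.152),sc(485,150,.152))
E
```

```text
top bar [0.56490831 0.13672462 0.134     ] 0.08538486966497837 70.69157712434811 0.02747805326480272
lid [[ 0.783  0.219  0.09 ]
 [ 0.696 -0.058  0.09 ]
 [ 0.474  0.017  0.09 ]
 [ 0.569  0.296  0.09 ]] [0.63034056 0.11856936 0.09      ]
71.84526606904032 0.2921265324492159
keeper top?  [0.66500781 0.24112044 0.118     ] tab top [0.63104676 0.12525837 0.152     ] [0.60427125 0.12998938 0.152     ]
jar [0.67302088 0.01826915 0.16      ]
bowl [ 0.4486155  -0.06757257  0.06      ] glass [0.64358482 0.32976765 0.085     ]
scene bar [0.57692391 0.13047242 0.134     ] 0.0821714526369666 71.13625899341135
tab top [0.61496744 0.12861345 0.152     ] [0.63990387 0.11991058 0.152     ]
```

```bash
cat >> h.py <<'E'
from scipy.spatial.transform import Rotation as R
def quat(yawdeg):  # tool z down, tool y = -ey, ex = heading yaw-90
    a=np.radians(yawdeg); ey=np.array([np.cos(a),np.sin(a),0]); ex=np.array([np.sin(a),-np.cos(a),0])
    q=R.from_matrix(np.c_[ex,-ey,[0,0,-1]]).as_quat(); return np.array([q[3],q[0],q[1],q[2]]),ex,ey
def wristcam():
    i=camera_info("wrist"); p=np.array(get_tcp_pos()); q=get_ee_rot()
    M=np.eye(4); M[:3,:3]=R.from_quat([q[1],q[2],q[3],q[0]]).as_matrix(); M[:3,3]=p
    return i["intrinsics"],M@i["tool_from_camera"]
E
python3 - <<'E'
from h import *
import cv2
q,ex,ey=quat(71)
p=[0.595,0.13,0.26]
print(inverse_kinematics(p,q))
move_pose(p,q)
K,T=wristcam();im=read_camera("wrist")
np.savez("w1.npz",K=K,T=T)
cv2.imwrite("pics/w1.png",im[:,:,::-1]);print(T,get_time(),get_tcp_pos())
E
```

```text
[ 1.95566759e-01  3.60353386e-01  1.63336904e+00 -4.44089210e-16
  1.14787022e+00  5.27179317e-01]
[[ 0.94589979  0.31436849  0.08028729  0.61528918]
 [-0.32445647  0.91743854  0.23029226  0.191976  ]
 [-0.00126203 -0.24388313  0.96980381  0.42166611]
 [ 0.          0.          0.          1.        ]] 2.3583 [0.59476685 0.13094344 0.25992236]
```

View pics/w1.png

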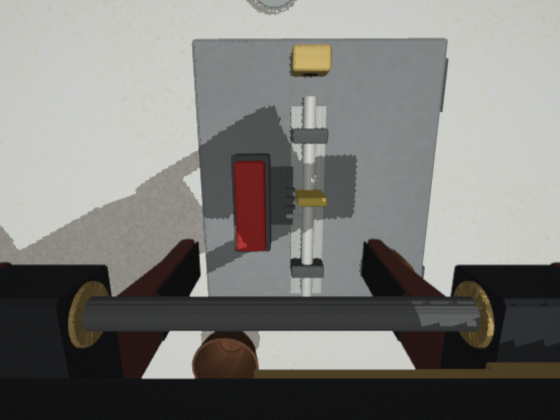

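The wrist view shows the box lined up with the image: red bar at about (236–267, 161–250), tab at about (311,197), keeper at (311,58). I'll enlarge it.

Run:
```python
import cv2
a=cv2.imread("pics/w1.png")
a=cv2.convertScaleAbs(a,alpha=1.5)
cv2.imwrite("pics/w1c.png",cv2.resize(a[145:265,220:350],None,fx=5,fy=5,interpolation=cv2.INTER_CUBIC))
```

```text
(no output)
```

View pics/w1c.png

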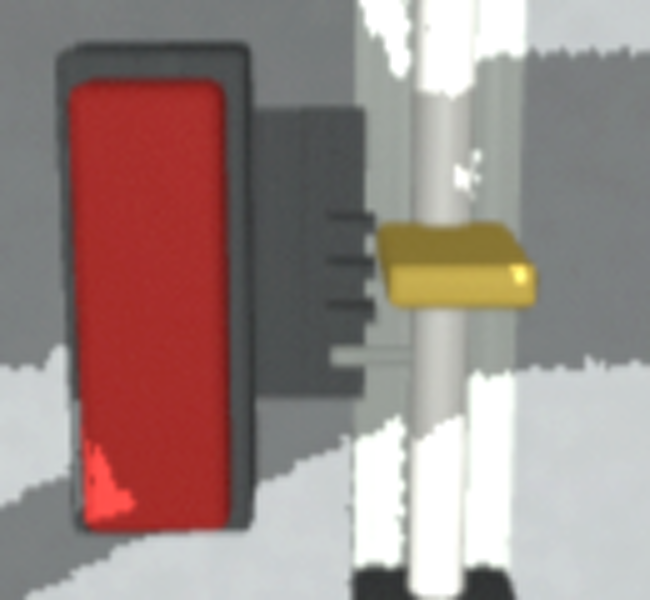

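Run:
```python
from h import *
d=np.load("w1.npz");K,T=d["K"],d["T"]
f=lambda u,v,z:onz(K,T,220+u/5,145+v/5,z)
c=[f(*p,.134) for p in[(68,79),(224,79),(230,529),(82,530)]]
m=np.mean(c,0);yd=(c[0]+c[1]-c[2]-c[3])/2;xd=(c[1]+c[2]-c[0]-c[3])/2
print("bar",m,np.linalg.norm(yd),np.degrees(np.arctan2(yd[1],yd[0])),np.linalg.norm(xd))
r=[f(390,306,.152),f(535,305,.152)];t=np.mean(r,0)
print("tab rear",r,t)
g=lambda u,v,z:onz(K,T,u,v,z)
L=[g(*p,.09) for p in[(194,40),(446,40),(427,266)]]
print("lid",L);e=L[1]-L[0];print(np.linalg.norm(e),np.degrees(np.arctan2(e[1],e[0]))+90); 
k=g(310.5,75,.106);
q,ex,ey=quat(72)
print("tab-bar",(t-m)@ex,(t-m)@ey,"keeper-tab",(k-t)@ex,(k-t)@ey)
e=L[1]-L[2];print(np.degrees(np.arctan2(e[1],e[0])))
for n,z,p in[("top",.134,m),("top",.152,t),("scene",.134,m),("scene",.152,t)]:
    K2,T2=cam(n);x=T2[:3,:3].T@(np.r_[p[:2],z]-T2[:3,3]);print(n,K2[0,0]*x[0]/-x[2]+K2[0,2],K2[1,1]*-x[1]/-x[2]+K2[1,2])
```

```text
bar [0.566634   0.13754342 0.134     ] 0.08519478504049476 70.98084330043775 0.028008439240350267
tab rear [array([0.60907187, 0.1286065 , 0.152     ]), array([0.63280254, 0.12066143, 0.152     ])] [0.62093721 0.12463397 0.152     ]
lid [array([0.56515202, 0.29804462, 0.09      ]), array([0.78910228, 0.2211466 , 0.09      ]), array([0.72217618, 0.00260086, 0.09      ])]
0.23678476325530867 71.04901425487121
tab-bar 0.05563466183406655 0.0045029911200039656 keeper-tab 0.0016497122844613503 0.11269811436098244
72.97363998284881
top 225.7075830655631 211.38355458038342
top 231.9370259799547 183.92232345722283
scene 309.5781968737593 174.54018920265588
scene 322.44931710643516 183.95122418875079
```

The wrist and top cameras agree on the bar within 2 mm, and the sizes match (85×28 mm bar, 56 mm between centres). The scene camera is about 10 mm off, so I'll check it again with the fingers in view. Next I set the finger spacing and hover.

```bash
cat >> h.py <<'E'
Q,EX,EY=quat(71)
BAR=np.array([0.5663,0.1373,0])
def P(y,z): return BAR+0.028*EX+y*EY+np.array([0,0,z])
E
python3 - <<'E'
from h import *
import cv2
command_gripper(0.483)
move_pose(P(-0.014,0.19),Q)
movel(P(-0.014,0.160),v=0.08)
print(get_tcp_pos(),P(-0.014,.16),get_grip_width(),get_time(),get_ft_force())
s=read_camera("scene")[:,:,::-1];w=read_camera("wrist")[:,:,::-1]
cv2.imwrite("pics/s2.png",cv2.resize(s[120:270,210:410],None,fx=4,fy=4,interpolation=cv2.INTER_CUBIC));cv2.imwrite("pics/w2.png",cv2.convertScaleAbs(w,alpha=1.4))
E
```

```text
[0.58811623 0.11505222 0.1597124 ] [0.58821657 0.11494683 0.16      ] 0.48534896034664304 4.125 [ 0.29021525 -0.34462185 -0.00777704]
```

View pics/s2.png

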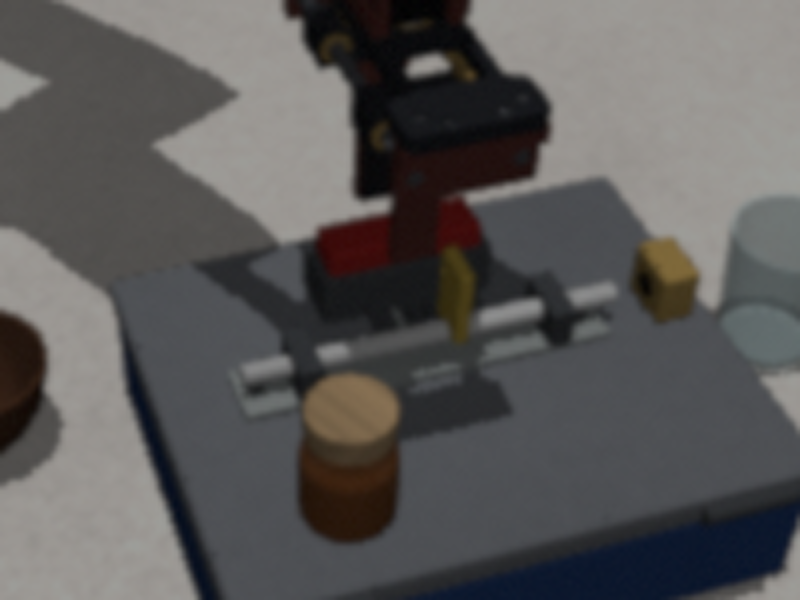

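View pics/w2.png

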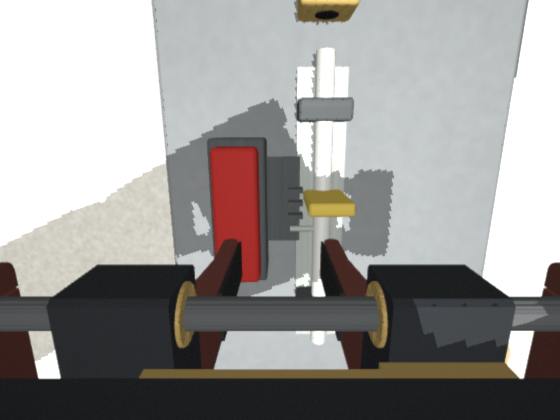

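The wrist picture shows both fingertips lined up: left tip at (230,243) over the red bar (212–260), right tip at (332,243) behind the tab (304–355). The scene picture agrees. I'll press down now, watching the force.

Run:
```python
from h import *
for z in (.138,.133,.130,.1265,.1245):
    r=movel(P(-0.014,z),v=0.03,until_force=15); wait(.1)
    print(z,r,np.round(get_tcp_pos(),4),np.round(get_ft_force(),2),np.round(get_ft_torque(),2),get_time())
```

```text
0.138 False [0.5884 0.115  0.1382] [-0.61 -0.02 -0.39] [-0.07  0.1   0.04] 5.2083
0.133 False [0.5886 0.115  0.1333] [1.28 0.53 2.94] [-0.   -0.12  0.01] 5.625
0.13 False [0.5884 0.115  0.1301] [1.29 0.02 1.62] [ 0.02 -0.06 -0.01] 5.975
0.1265 False [0.5883 0.115  0.1265] [ 1.17 -0.06  3.61] [ 0.02 -0.07 -0.02] 6.3417
0.1245 False [0.5883 0.115  0.1245] [1.73 0.53 4.06] [-0.03  0.    0.02] 6.6917
```

The force profile matches the catch spring. I'll press to the stop, look, then push.

Run:
```python
from h import *
import cv2
print(movel(P(-0.014,.1238),v=0.02,until_force=10)); wait(.1)
print(np.round(get_tcp_pos(),4),np.round(get_ft_force(),2))
w=read_camera("wrist")[:,:,::-1];cv2.imwrite("pics/w3.png",cv2.convertScaleAbs(w,alpha=1.4))
z=.1238
for y in (-.007,-.002,.006):
    r=movel(P(y,z),v=0.03,until_force=15); wait(.1)
    F=np.array(get_ft_force());print(y,r,np.round(get_tcp_pos(),4),"Fy",round(F@EY,2),"Fx",round(F@EX,2),"Fz",round(F[2],2),get_time())
w=read_camera("wrist")[:,:,::-1];cv2.imwrite("pics/w4.png",cv2.convertScaleAbs(w,alpha=1.4))
```

```text
False
[0.5883 0.115  0.1242] [-0.76  0.19  7.49]
-0.007 False [0.5901 0.1207 0.1242] Fy -3.85 Fx 0.51 Fz 9.06 7.575
-0.002 False [0.5915 0.1251 0.1242] Fy -5.26 Fx -0.15 Fz 9.73 7.9917
0.006 False [0.5941 0.1325 0.1242] Fy -6.95 Fx -0.18 Fz 10.6 8.5083
```

View pics/w3.png

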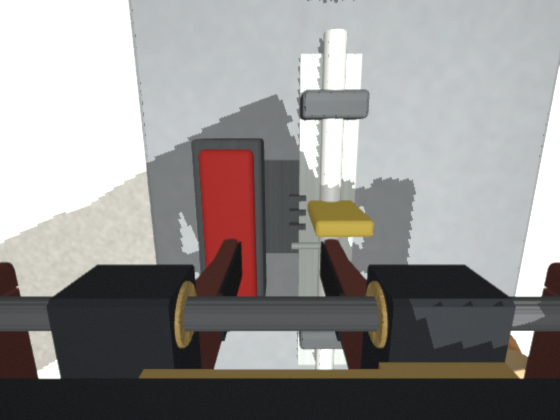

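View pics/w4.png

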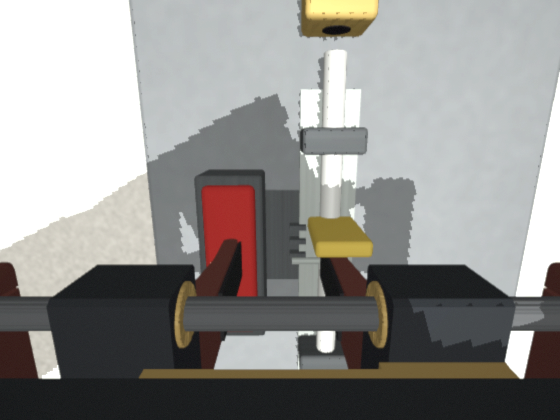

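The tab moves with the fingertip and the catch is on its stop. I'll push on to the hard stop.

Run:
```python
from h import *
import cv2
z=.1238
for y in (.015,.024,.028,.030,.032,.034,.036):
    r=movel(P(y,z),v=0.03,until_force=15); wait(.1)
    F=np.array(get_ft_force());p=np.array(get_tcp_pos());print(y,r,"y",round((p-P(0,0))@EY,4),"z",round(p[2],4),"Fy",round(F@EY,2),"Fx",round(F@EX,2),"Fz",round(F[2],2),get_time())
    if r or F@EY<-16: break
for n in("wrist","scene"):
    w=read_camera(n)[:,:,::-1]
    cv2.imwrite(f"pics/{n}5.png",cv2.convertScaleAbs(w,alpha=1.4) if n=="wrist" else cv2.resize(w[120:270,210:410],None,fx=4,fy=4,interpolation=cv2.INTER_CUBIC))
```

```text
0.015 False y 0.0136 z 0.1242 Fy -5.03 Fx 0.25 Fz 10.49 9.1083
0.024 False y 0.0226 z 0.1241 Fy -4.98 Fx 0.34 Fz 10.3 9.6583
0.028 False y 0.0265 z 0.1241 Fy -6.16 Fx 0.18 Fz 8.79 10.0417
0.03 False y 0.0283 z 0.1241 Fy -5.95 Fx 0.22 Fz 10.01 10.3917
0.032 False y 0.03 z 0.1241 Fy -8.76 Fx -0.04 Fz 10.43 10.7417
0.034 False y 0.0304 z 0.1241 Fy -15.54 Fx 0.8 Fz 14.21 11.0917
0.036 False y 0.0305 z 0.1241 Fy -22.88 Fx 0.9 Fz 16.39 11.4417
```

View pics/wrist5.png

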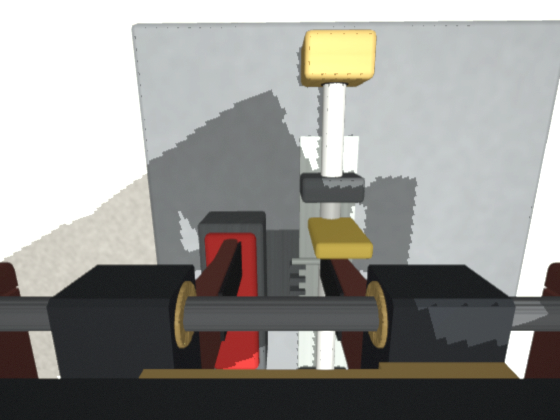

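View pics/scene5.png

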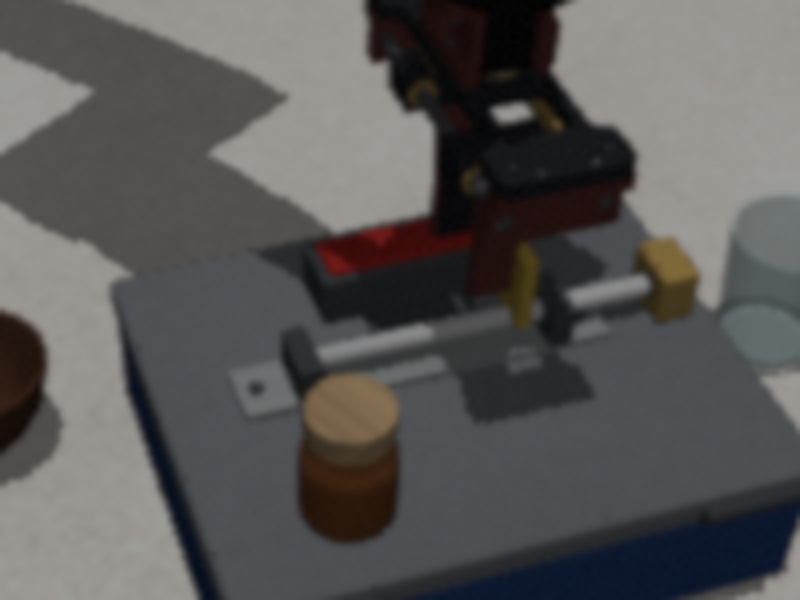

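Both pictures show the nose inside the keeper (wrist (335,82)). The hard stop came at 30.5 mm against a predicted 30. I'll back off the tab with the catch still down, then lift clear.

Run:
```python
from h import *
import cv2
movel(P(.0265,.1238),v=0.03); wait(.1)
F=np.array(get_ft_force());p=np.array(get_tcp_pos());print(p,(p-P(0,0))@EY,F)
movel(P(.0265,.17),v=0.05)
movel(P(-0.03,.26),v=0.15); wait(.3)
print(get_ft_force(),get_time())
K,T=wristcam();np.savez("w6.npz",K=K,T=T)
for n in("wrist","scene"):
    w=read_camera(n)[:,:,::-1]
    cv2.imwrite(f"pics/{n}6.png",cv2.convertScaleAbs(w,alpha=1.4) if n=="wrist" else cv2.resize(w[120:270,210:410],None,fx=4,fy=4,interpolation=cv2.INTER_CUBIC))
```

```text
[0.60153065 0.15325697 0.1242253 ] 0.026557592154407228 [0.53076164 0.39101345 7.2777659 ]
[ 0.17447126 -0.34579377  0.81548827] 14.3417
```

View pics/wrist6.png

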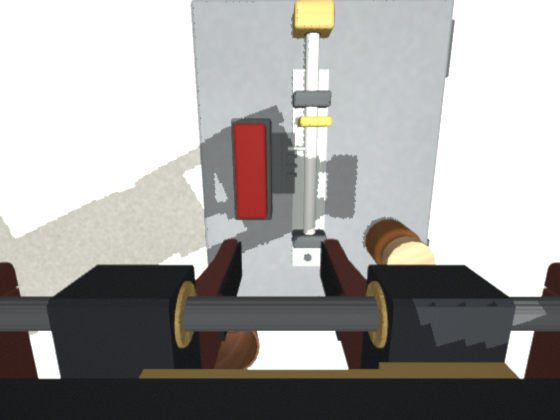

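View pics/scene6.png

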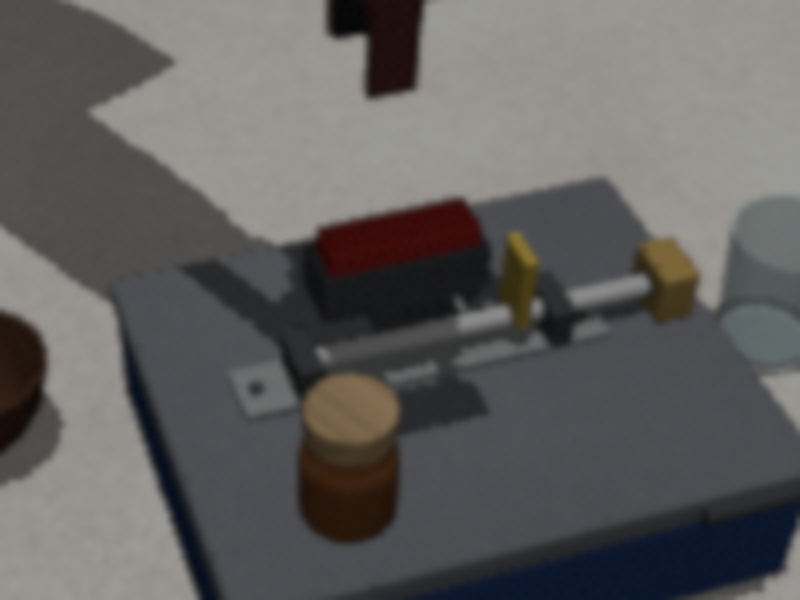

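The bolt is in the keeper (tab against the far guide), the red catch is back at its original height in the scene view, and the jar, bowl and glass look unmoved. Handing in.

```bash
python3 -c "
from station import *
print(get_time(),get_qvel());job_done()"
```

```text
14.4417 [-0.0019235  -0.00372787 -0.00147142  0.00066262  0.00059587  0.00039326]
the job is handed in; nothing more can be done
```

The box is locked and the job was handed in at 14.4 s; no verdict is reported back. I held the catch down on its stop (TCP about 124 mm, 7–16 N) with one fingertip. With the other I pushed the tab until the bolt hit its hard stop. I then backed off the tab with the catch still down and lifted clear.

**Final checks:**
- **Bolt:** the hard stop came at 30.5 mm from the catch centre, against 30 mm predicted. The pictures show the nose inside the keeper.
- **Catch:** in the scene picture it is back at its original height. I judged this by eye and did not measure it.
- **Bystanders:** the jar stands where it did, judged by eye. The bowl and glass are only partly in the last pictures, and the parts visible have not moved.
- **Robot:** clear of everything, with the force reading near zero (under 1 N).

**One disagreement:** the scene camera's first fix on the catch was about 10–12 mm off from the wrist and top cameras, which agreed within 2 mm. I used those two. The spring forces and the position of the hard stop bore them out. I did not find the cause.

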